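Press the bush into a latch tongue on the hand press and hold it down

ROBOT

A 6-joint arm with a two-finger parallel gripper is mounted at the origin on the work surface. World frame = base frame: x ahead of the robot, y to its left, z up, the work surface at z = 0. Lengths are in m, angles in rad, forces in N, time in s.
With the tool pointing down it reaches from about 0.375 to 0.9 m from the base axis. Payload 3.1 kg.
Tool frame: the origin (TCP) lies on the centre line of the jaws, within the pads' length; the fingertips stand 22 mm ahead of it and the grasp point (between the pads) lies 3 mm ahead of it; z points along the fingers, y is the line along which they close (so a half turn about z gives the same grasp; the last joint's range is limited). The gripper opens to 85 mm and grips with 20 to 120 N. Pads are 22 mm wide; open, the fingers measure 114 mm over their backs; the gripper's body (76 mm by 85 mm) begins 54 mm behind the grasp point. The pads swing forward as they close: fully open they stand 13 mm farther back than shut.
Start: joints at [1.056, 0.527, 1.433, -0, 1.181, -0.178], TCP at [0.206, 0.59, 0.253] pointing down, gripper open.
Joint ranges: [-3.08, 3.08], [-0.75, 2.2], [0.22, 2.44], [-1.43, 4.57], [0, 2.65], [-2.85, 2.85]. Speed limits (rad/s): [2.79, 2.79, 3.14, 3.14, 3.14, 3.14].

INTERFACE

Orientations are given as a unit quaternion [x, y, z, w].
In Python, from station import manip, optics, workorder, status gives the robot as it stands (manip), with the cameras (optics), the job (workorder) and the readings (status).
- The arm moves only by the shell command python3 drive.py 'ROWS' [FORCE]. ROWS is rows parted by semicolons, their numbers by spaces, 1 to 20 of them, each of 5 numbers: dx, dy, dz in m, then a turn about the tool's z in rad, then the opening from 0.0 (shut) to 1.0 (fully open); each row is the pose to reach, as a shift and turn from the pose commanded when the command began, along the tool's axes at that moment; what a row does not reach only later rows make up. A row lasts 1/10 s, in which the tool goes at most 0.05 m and 0.15 rad, less where a joint would pass 70% of its speed; a pose out of reach is approached as far as the arm can. The fingers move at their own pace and stop on an object; FORCE is the grip in N (left out, the last holds). Time passes only in rows, so rows that do not move let the fingers close. It prints the time, the measured TCP pose, the force, the opening and the grip force at its end.
- status.sense(): the state, without advancing time (a new reading comes with each control period).
- optics.snapshot(name): name is "side" or "top" or "wrist"; returns a dict with "pixels" (384x512x3 uint8, red, green, blue), "range_z" (384x512 float32, m along the optical axis (not along the pixel's ray), 0 where there is no reading), "fov_y" (degrees; the focal length in pixels is half the picture's height over the tangent of half this angle, whatever the lens; pixels are square), "cx", "cy" (the principal point, pixels), "R" (3x3) and "t" (3): a world point X has camera coordinates R X + t; the wrist camera has in their place "hand_eye" (4x4, takes a point from camera to tool coordinates, whose origin is the TCP and whose axes are the flange's). Camera axes: x right, y down, z forward; pixel columns grow to the right and rows downward; lengths in m; the calibration is good to about 2 mm. A picture is of the moment at which its call begins: read the wrist's pose just before it.
- workorder.sign_off(): hands the job in; it is judged then, once.
The state is a dict: "t": time; "q": joint angles; "qd": joint speeds; "tau": joint torques, N m; "tcp_pos": TCP position; "tool_rot": TCP orientation; "force": force on the tool from outside, world axes, zero at the start; "ft_torque": the same for the moment, N m; "finger_gap": opening from 0.0 (shut) to 1.0 (fully open); "gripper_force": force on a finger pad.
Only numpy, scipy, OpenCV 4.12 (cv2) and the standard library are available. Lean on these libraries where they do the work, as an engineer would, in place of code of your own. Each camera call takes 0.05 s, during which the arm holds its last target. There are 200 camera calls.

TASK

The loose lever bar stands in the wooden tool block: with the red safety catch still on, fit the bar down through the eye of the hand press's hub until its collar rests on the hub. Then flip the red catch right back and pull the lever over towards the front of the press until the ram has pushed the brass bush fully home into the zinc latch tongue. Finish while still holding the lever pulled down, the ram bearing on the bush, and leave everything else on the bench where it is.

Things in the scene. Friction and masses are not known exactly. Their poses are not given: they have to be found in the camera images.
- press: Small grey cast iron hand press on the bench: base 205 x 112 mm, head 158 mm high, ram top 189 mm. Origin: centre of its underside; x to its back, y to its left, z up; its front (-x, anvil and ram) roughly faces the robot. Pinion shaft along y at 125 mm height: steel lever hub on its right end (-y), lock disc and red catch on its left (+y). A return spring lifts ram and lever when let go.
- hub_axis (a point): Point fixed on the press where the shaft axis crosses the middle of the lever hub, 125 mm above the bench, 65 mm to the right of the press's centre plane; axes as those of the press. The lever swings about the y axis through this point.
- eye_mouth (a point): Centre of the upper mouth of the eye in the steel lever hub (it turns with the hub), 22 mm from the shaft axis. The hub is a block 36 x 34 mm, 44 mm high; the eye is a round hole 16 mm wide straight through it, upright while the lever is up. Its z axis points up out of the eye.
- lever (a joint): Angle of shaft and hub: 0 with the eye upright, growing as the lever's top is pulled to the press's front (-x), limit 1.25 rad. The catch, while on, blocks it at about 0.1. The ram goes down 14 mm per rad, meets the bush at 0.43 to 0.55 and is stopped by the home bush at about 1.0 rad. Pull at the bar's grip: about 2 N at first, 8 to 10 N as the bush moves, plus the friction of a pinching gripper.
- bar: Loose steel lever bar, 193 mm long, upright in a hole of the tool block, 0.15 to 0.3 kg. Origin: centre of its foot, z to its top. From the foot: shank 60 mm long, 14 mm thick, its tip tapered (7 mm wide, 6 mm long); collar 26 mm wide, 8 mm high; bare shaft 60 mm long, 14 mm thick; black round grip 24 mm thick, 65 mm long, to the top.
- bar_collar (a point): Centre of the underside of the bar's collar, 60 mm above its foot; it meets the eye's mouth when the bar is fully in, 16 mm of the shank then standing out below the hub.
- bar_grip (a point): Middle of the bar's black grip, 160.5 mm above its foot; 122.5 mm from the shaft axis once the bar is in the hub, so 247 mm above the bench with the lever up.
- catch (a joint): Angle of the red safety catch: near 0 (up to 0.06) on, its nose in the notch of the lock disc; 1.15 rad fully flipped back. It turns about the y axis of the press through catch_pivot, the top of its tab moving to the back (+x) of the press, and stays where it is left. About 1.5 N at the tab turns it.
- catch_tab (a point): Middle of the catch's flat red thumb tab, 24 mm wide (y), 24 mm high, 6 mm thick, standing above the lock disc, 53 mm from the pivot, leaning 0.22 rad to the front when on. Its axes turn with the catch and match the press's when it is on. At tab height the space in front of it is free.
- catch_pivot (a point): Point fixed on the press on the catch's hinge axis, 149 mm above the bench, 39 mm behind and 45 mm left of the press's origin; axes as those of the press.
- bush (a joint): Depth (m) to which the brass bush, 14 mm wide, has been pressed into the zinc tongue on the anvil: 0 to 0.0015 at the start (standing 8 to 6.5 mm proud), 0.008 fully home, flush with the tongue. It stays where it is pressed.
- ram: Steel ram with a round nose 18 mm wide over the bush; origin: centre of its pressing face, 64 mm above the bench when up, 50 mm when the bush is home.
- bush_top (a point): Centre of the top of the bush, 58 mm above the bench at depth 0; it is under the ram, 30 mm in front of the press's origin.
- block: Fixed wooden tool block, 165 (x) x 62 x 60 mm high, to the left or the right of the press. Origin: centre of its underside. Three holes 16 mm wide and 48 mm deep on its x axis at -50, 0 and +50 mm; the bar and two shorter tools stand in them, the feet 12 mm above the bench.
- brass_drift: Brass drift standing in the tool block, 110 mm long, 14 to 19 mm thick, top 122 mm above the bench. Origin at its foot. Leave it alone.
- steel_punch: Dark steel punch standing in the tool block, 108 mm long, 14 to 19 mm thick, top 120 mm above the bench. Origin at its foot. Leave it alone.
- bent_tongue: Old bent steel latch tongue lying on the bench in front of the press, about 115 x 27 mm, up to 25 mm high. Origin under its middle. Leave it alone.
- spare_bush: Spare brass bush, 16 mm wide, 12 mm high, on the bench in front of the press. Origin under its centre. Leave it alone.
- mallet_head: Green rubber mallet head standing on its face behind the press, 68 mm wide, 90 mm high. Origin under its centre. Leave it alone.
- grease_tin: Red tin, 60 mm wide, 75 mm high, behind the press. Origin under its centre. Leave it alone.

How it is judged:
On the way, in this order (a step that is already met when the one before it is completed fails the run):
1. the bar is through the eye, its collar on the hub, with the catch still on (distance between bar_collar and eye_mouth below 0.007 m and angle between the z axis of bar and the z axis of eye_mouth, either way round below 0.12 rad and value of joint catch below 0.3 rad), for 0.2 s.
2. the catch is flipped back while the lever is still up (value of joint catch above 0.8 rad and value of joint lever below 0.2 rad and distance between bar_collar and eye_mouth below 0.015 m), for 0.1 s.
3. the lever is pulled and the ram has pressed the bush home (value of joint bush above 0.0065 m and value of joint lever above 0.87 rad), for 0.1 s.
At the end, for the whole second after the job is handed in: The robot holds the bar (over 1 N) with the lever pulled past 0.87 rad, the bush home within 1.5 mm, the ram bearing on it with more than 10 N, the bar still in the eye with its collar within 15 mm of the hub, and the catch still flipped back beyond 0.8 rad (all of step 3 and value of joint catch above 0.8 rad and contact force between ram and bush above 10 N and distance between bar_collar and eye_mouth below 0.015 m and contact force between any of the fingers, the arm and bar above 1 N); the arm keeps its last pose, push and grip.
It fails at once if another thing on the bench or in the block was moved more than 40 mm (distance of any of brass_drift, steel_punch, bent_tongue, spare_bush, mallet_head, grease_tin from where it was at the start of the episode above 0.04 m).
It also fails if it takes over 64 s, if anything falls off the work surface, if the arm or the gripper's body presses on something with over 40 N, if the wrist force passes 120 N, or if a joint passes its speed limit or range.

## Working session

There is one attempt and no reset: what is moved stays moved. The work goes in short steps, Python scripts to look and compute and a shell command to move; the robot and the scene stay as the last step left them, time stands still between calls to the robot, and variables do not carry over. Pictures are saved under pics/ and viewed, at most 13 in all, crops included, and the job is handed in when it is done.

```bash
ls; mkdir -p pics
python3 - <<'E'
from station import manip, optics, workorder, status
import cv2,numpy as np
s=status.sense();print(s['t'],s['tcp_pos'],s['tool_rot'])
ims=[]
for n in("side","top"):
    d=optics.snapshot(n);np.savez(f'{n}.npz',**d);ims.append(d['pixels'][:,:,::-1])
    print(n,d['fov_y'],d['cx'],d['cy'],np.round(d['R'],3).tolist(),d['t'])
cv2.imwrite('pics/side.png',cv2.resize(ims[0],(800,600)));cv2.imwrite('pics/top.png',cv2.resize(ims[1],(800,600)))
E
```

```text
drive.py
pics
station.py
0.0 [0.2056009  0.58950165 0.2523306 ] [ 1.67119697e-01  9.85936001e-01 -1.03754291e-03 -3.63126603e-04]
side 55.528899277982724 253.24489860924356 183.89150975075734 [[0.674, -0.739, -0.016], [-0.366, -0.314, -0.876], [0.642, 0.596, -0.482]] [-0.37932883  0.33314565  0.56768328]
top 50.742727779947415 257.07684518819366 193.7105876061496 [[0.005, -1.0, -0.025], [-0.998, -0.003, -0.055], [0.055, 0.025, -0.998]] [0.03375475 0.55452965 0.94600289]
```

View pics/side.png

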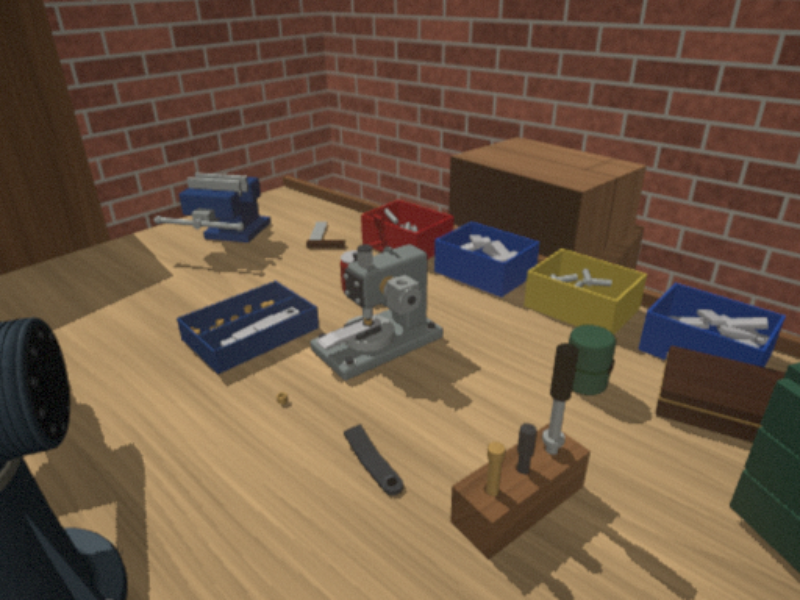

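View pics/top.png

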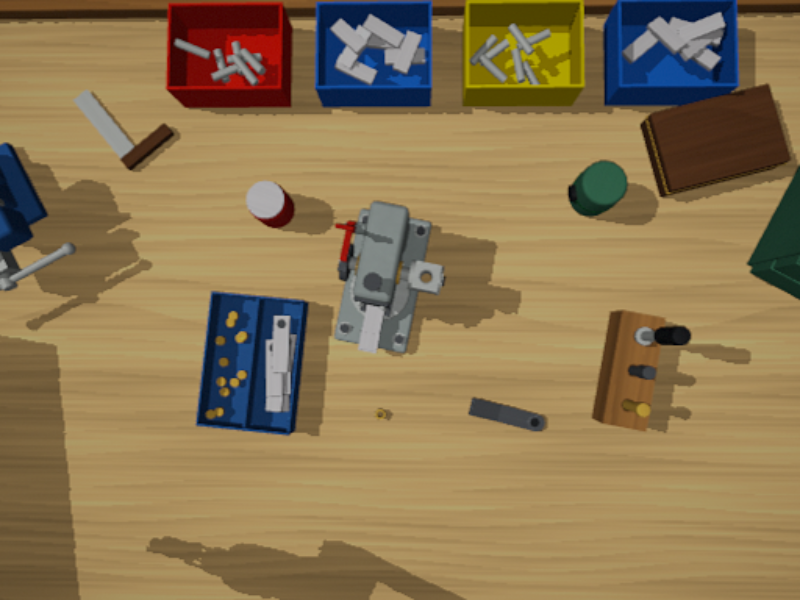

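The side view shows the press in the centre, with the hub at (405,290). The block is at the lower right and the bar in its far hole: grip (564,372), collar (552,440). In the top view the hub ring is at (427,276), the red catch at (346,245), the bar's collar at (644,336) and its grip top at about (680,336).

```bash
cat > h.py <<'E'
import numpy as np,cv2
def cloud(d):
    H,W=d['range_z'].shape;f=H/2/np.tan(np.radians(d['fov_y'])/2)
    u,v=np.meshgrid(np.arange(W),np.arange(H));z=d['range_z'].astype(float)
    P=np.stack([(u-d['cx'])/f*z,(v-d['cy'])/f*z,z],-1)
    X=(P-d['t'])@d['R']; X[z==0]=np.nan
    return X
def rect(P):
    r=cv2.minAreaRect((P[:,:2]*1000).astype(np.float32));return np.round(r[0],1),np.round(r[1],1),round(r[2],1)
E
cat > m.py <<'E'
from h import *
for n in('top','side'):
    d=dict(np.load(n+'.npz'));X=cloud(d);hsv=cv2.cvtColor(d['pixels'],cv2.COLOR_RGB2HSV)
    k=1.5625;u,v=np.meshgrid(np.arange(512)*k,np.arange(384)*k)
    def box(a,b,c,e): return (u>a)&(u<c)&(v>b)&(v<e)
    Z=X[...,2]
    print(n,'bench z',np.nanmedian(Z[box(430,480,560,560)] if n=='top' else Z[box(250,440,320,500)]))
    if n=='top':
        m=box(405,255,447,297)&(Z>.138)&(Z<.156);print('hubtop',rect(X[m]),np.median(Z[m]),m.sum())
        m=box(350,195,412,310)&(Z>.148)&(Z<.166);print('head',rect(X[m]),np.median(Z[m]))
        m=box(325,195,440,360)&(Z>.008)&(Z<.18)&(hsv[...,1]<70);print('pressall',rect(X[m]))
        m=box(590,300,670,440)&(abs(Z-.06)<.007)&(hsv[...,1]>90);print('block',rect(X[m]),np.median(Z[m]))
        m=box(640,318,700,352)&(hsv[...,2]<70)&(Z>.19)&(Z<.22);print('griptop',rect(X[m]),np.median(Z[m]),m.sum())
        m=box(625,320,660,352)&(hsv[...,1]<60)&(Z>.075)&(Z<.095);print('collar',rect(X[m]),np.median(Z[m]),m.sum())
        m=box(325,215,360,285)&(hsv[...,0]%174<8)&(hsv[...,1]>150)&(Z>.12);P=X[m];print('catch',rect(P),P[P[:,2]>.185].mean(0),np.percentile(Z[m],[5,50,95]))
    else:
        m=box(550,340,580,410)&(hsv[...,2]<70)&(Z>.13)&(Z<.22)
        P=X[m];P=P[np.abs(P[:,:2]-np.median(P[:,:2],0)).max(1)<.03]
        for a in(.145,.16,.175,.19):
            Q=P[abs(P[:,2]-a)<.008];print('grip',a,Q.mean(0),len(Q))
        m=box(385,270,425,310)&(abs(Z-.147)<.006);print('hubtop',rect(X[m]),m.sum())
        m=box(335,245,362,300)&(hsv[...,0]%174<8)&(hsv[...,1]>120)&(Z>.12);print('catch',rect(X[m]),np.percentile(Z[m],[5,50,95]),m.sum())
E
python3 m.py
```

```text
top bench z 0.00020966230003423224
hubtop (array([583.2,   1.1]), array([43.8, 36.3]), 79.0) 0.14673038421720297 319
head (array([614.7,  70.1]), array([ 71.6, 135.1]), 79.0) 0.15757894351434978
pressall (array([582.8,  51.6]), array([141.3, 211. ]), 79.0)
block (array([ 457.5, -297.3]), array([ 64., 165.]), 79.5) 0.060592574819832754
griptop (array([ 506.1, -304.5]), array([21.7, 20. ]), 48.2) 0.20473147798665203 139
collar (array([ 506.5, -304.4]), array([20.7, 24.3]), 85.6) 0.08108669364680976 80
catch (array([627. , 101.1]), array([51.1, 21.2]), 0.7) [0.63661777 0.10027071 0.21150666] [0.16522935 0.16780863 0.2140189 ]
side bench z 0.0004669929327999768
grip 0.145 [ 0.49705444 -0.30932422  0.14772869] 62
grip 0.16 [ 0.49770599 -0.30956514  0.1599185 ] 101
grip 0.175 [ 0.49788579 -0.30974186  0.17522354] 103
grip 0.19 [ 0.49785863 -0.30924638  0.19009412] 109
hubtop (array([586.7,  10.6]), array([67.8, 41.7]), 65.2) 183Traceback (most recent call last):
  File "m.py", line 22, in <module>
    m=box(335,245,362,300)&(hsv[...,0]%174<8)&(hsv[...,1]>120)&(Z>.12);print('catch',rect(X[m]),np.percentile(Z[m],[5,50,95]),m.sum())
                                                                                                ~~~~~~~~~~~~~^^^^^^^^^^^^^^^^
    return _quantile_unchecked(
        a, q, axis, out, overwrite_input, method, keepdims, weights)
    return _ureduce(a,
                    func=_quantile_ureduce_func,
    ...<5 lines>...
                    overwrite_input=overwrite_input,
                    method=method)
    r = func(a, **kwargs)
    result = _quantile(arr,
                       quantiles=q,
    ...<2 lines>...
                       out=out,
                       weights=wgt)
    slices_having_nans = np.isnan(arr[-1, ...])
                                  ~~~^^^^^^^^^
IndexError: index -1 is out of bounds for axis 0 with size 0
```

```bash
cat >> h.py <<'E'
from scipy.spatial.transform import Rotation as Ro
def go(s,x,y,z,yaw):
    "shift in tool axes and turn to bring the TCP to x,y,z with tool y axis at world angle yaw"
    R=Ro.from_quat(s['tool_rot']).as_matrix();d=R.T@(np.array([x,y,z])-s['tcp_pos'])
    t=(np.arctan2(R[1,1],R[0,1])-yaw+np.pi/2)%np.pi-np.pi/2
    print('row',np.round(d,4),'turn',round(t,3),'tilt',np.round(R[:,2],4))
E
python3 - <<'E'
from h import *
from station import manip, optics, workorder, status
s=status.sense();d=optics.snapshot('wrist');print(np.round(d['hand_eye'],3),d['fov_y'])
go(s,.58,0,.33,np.radians(79))
E
```

```text
[[ 0.    -0.949 -0.316  0.082]
 [ 1.     0.    -0.    -0.   ]
 [ 0.    -0.316  0.949 -0.122]
 [ 0.     0.     0.     1.   ]] 71.55292345707402
row [-0.5477 -0.4334 -0.0769] turn -0.144 tilt [-9.0e-04 -1.7e-03 -1.0e+00]
```

```bash
R='-.548 -.433 -.077 -.144 1'; python3 drive.py '-.548 -.433 -.077 -.144 1;-.548 -.433 -.077 -.144 1;-.548 -.433 -.077 -.144 1;-.548 -.433 -.077 -.144 1;-.548 -.433 -.077 -.144 1;-.548 -.433 -.077 -.144 1;-.548 -.433 -.077 -.144 1;-.548 -.433 -.077 -.144 1;-.548 -.433 -.077 -.144 1;-.548 -.433 -.077 -.144 1;-.548 -.433 -.077 -.144 1;-.548 -.433 -.077 -.144 1;-.548 -.433 -.077 -.144 1;-.548 -.433 -.077 -.144 1;-.548 -.433 -.077 -.144 1;-.548 -.433 -.077 -.144 1;-.548 -.433 -.077 -.144 1;-.548 -.433 -.077 -.144 1'
python3 - <<'E'
from h import *
from station import manip, optics, workorder, status
s=status.sense();d=optics.snapshot('wrist')
T=np.eye(4);T[:3,:3]=Ro.from_quat(s['tool_rot']).as_matrix();T[:3,3]=s['tcp_pos']
W=np.linalg.inv(T@d['hand_eye']);d['R']=W[:3,:3];d['t']=W[:3,3];np.savez('w1.npz',**d)
cv2.imwrite('pics/w1.png',cv2.resize(d['pixels'][:,:,::-1],(800,600)))
go(s,.506,-.3045,.33,np.radians(79))
E
```

```text
t: 1.95
tcp_pos: [0.5795, 0.0022, 0.33]
tool_rot: [0.095, 0.995, 0.0, -0.001]
force: [-0.3, 0.4, 0.2]
finger_gap: 1.001
gripper_force: 0.0
row [ 1.43e-02 -3.15e-01 -1.00e-04] turn 0.002 tilt [-1.4e-03  6.0e-04 -1.0e+00]
```

View pics/w1.png

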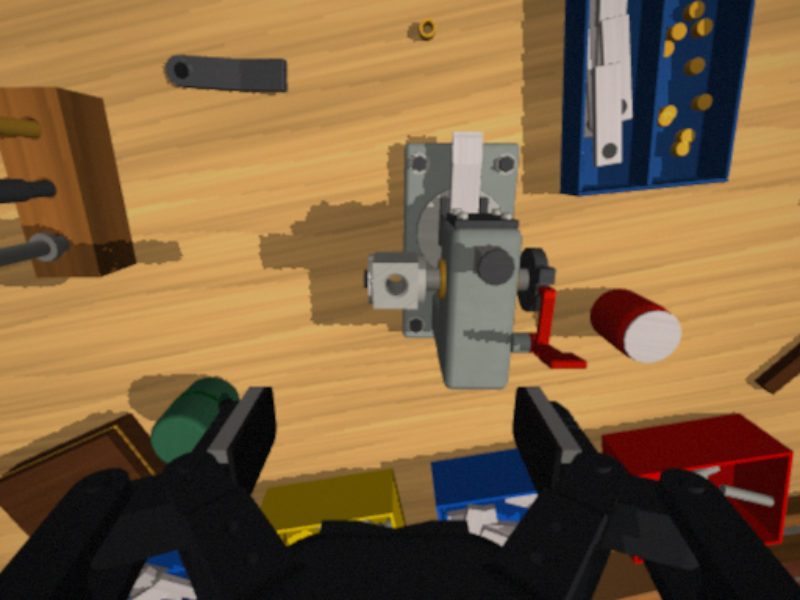

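The wrist view shows the eye at (397,284), with the press's sides aligned to the image. The catch runs from (545,290) to its tab at (562,358), and the collar is at (48,247).

Run:
```python
from h import *
d=dict(np.load('w1.npz'));X=cloud(d);Z=X[...,2];hsv=cv2.cvtColor(d['pixels'],cv2.COLOR_RGB2HSV)
k=1.5625;u,v=np.meshgrid(np.arange(512)*k,np.arange(384)*k)
box=lambda a,b,c,e:(u>a)&(u<c)&(v>b)&(v<e)
f=192/np.tan(np.radians(d['fov_y'])/2);C=-d['R'].T@d['t']
def ray(p,z):
    r=d['R'].T@np.array([(p[0]-d['cx'])/f,(p[1]-d['cy'])/f,1]);return C+r*(z-C[2])/r[2]
m=box(360,245,425,315)&(abs(Z-.147)<.006);print('hub',rect(X[m]),np.median(Z[m]))
m=m.astype(np.uint8);cs,h=cv2.findContours(m,cv2.RETR_CCOMP,cv2.CHAIN_APPROX_NONE)
for c,hh in zip(cs,h[0]):
    if cv2.contourArea(c)>15:
        M=cv2.moments(c);p=(M['m10']/M['m00'],M['m01']/M['m00']);print(hh[3],cv2.contourArea(c),p,ray(p,.147))
m=box(430,190,530,395)&(abs(Z-.158)<.006)&(hsv[...,1]<60);print('head',rect(X[m]))
m=box(400,140,520,340)&(abs(Z-.015)<.014)&(hsv[...,1]<60);print('base',rect(X[m]))
m=box(515,280,600,380)&(hsv[...,0]%174<8)&(hsv[...,1]>150);P=X[m&(Z>.185)];print('tab',rect(P),P.mean(0),P.min(0),P.max(0))
m=box(20,220,75,270)&(hsv[...,1]<60)&(Z>.07)&(Z<.09);P=X[m];print('collar',rect(P))
```

```text
hub (array([581.5,   3.8]), array([42.5, 35.7]), 78.7) 0.1473456956664795
-1 944.5 (253.28745367919535, 181.44026821951647) [0.58090158 0.00357    0.147     ]
0 139.5 (253.14575866188767, 181.363201911589) [0.58077719 0.00342301 0.147     ]
head (array([612. ,  69.9]), array([ 64.9, 132. ]), 78.9)
base (array([587.5,  67.5]), array([110. , 202.1]), 78.9)
tab (array([635.2, 103.2]), array([22.3,  7. ]), 84.4) [0.63468939 0.10162119 0.20731503] [0.6309383  0.09183968 0.1855653 ] [0.63961767 0.11416196 0.21532122]
collar (array([ 505.3, -301.6]), array([24.8, 23.2]), 4.7)
```

```bash
python3 drive.py '.014 -.05 0 .002 1;.014 -.1 0 .002 1;.014 -.15 0 .002 1;.014 -.2 0 .002 1;.014 -.25 0 .002 1;.014 -.29 0 .002 1;.014 -.314 0 .002 1;.014 -.314 0 .002 1;.014 -.314 .05 .002 1;.014 -.314 .1 .002 1;.014 -.314 .14 .002 1;.014 -.314 .154 .002 1;.014 -.314 .154 .002 1;.014 -.314 .154 .002 0.2;.014 -.314 .154 .002 .2;.014 -.314 .154 .002 .2;.014 -.314 .154 .002 .2;.014 -.314 .154 .002 .2' 60
cat > look.py <<'E'
import sys
from h import *
from station import manip, optics, workorder, status
s=status.sense();d=optics.snapshot(sys.argv[1])
if sys.argv[1]=='wrist':
    T=np.eye(4);T[:3,:3]=Ro.from_quat(s['tool_rot']).as_matrix();T[:3,3]=s['tcp_pos']
    W=np.linalg.inv(T@d['hand_eye']);d['R']=W[:3,:3];d['t']=W[:3,3]
np.savez(sys.argv[2]+'.npz',**d)
cv2.imwrite(f'pics/{sys.argv[2]}.png',cv2.resize(d['pixels'][:,:,::-1],(800,600)))
print(s['tcp_pos'],s['force'],s['finger_gap'],s['gripper_force'])
E
python3 look.py wrist w2
```

```text
t: 3.8
tcp_pos: [0.5076, -0.3052, 0.1776]
tool_rot: [0.097, 0.995, -0.001, 0.001]
force: [0.2, 0.4, 4.9]
finger_gap: 0.266
gripper_force: 58.4
[ 0.50755607 -0.30519401  0.17762795] [0.19398977 0.38759058 4.90170004] 0.26619769425812173 58.43587875366211
```

View pics/w2.png

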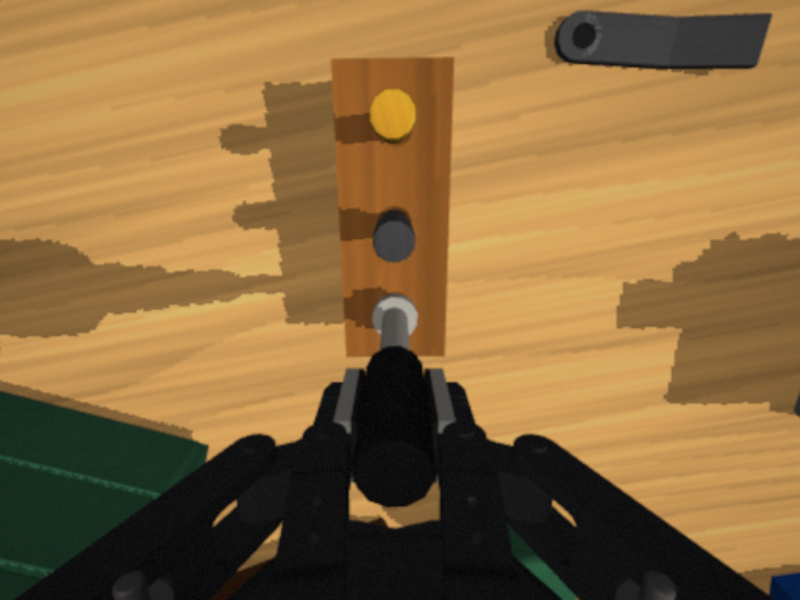

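The bar is held centred between the pads; its collar is at (395,316).

```bash
python3 drive.py '0 0 -.02 0 .2;0 0 -.05 0 .2;0 0 -.08 0 .2;0 0 -.12 0 .2;0 0 -.16 0 .2;0 0 -.175 0 .2;0 0 -.175 0 .2'
python3 - <<'E'
from h import *
from station import manip, optics, workorder, status
d=dict(np.load('w2.npz'));X=cloud(d);Z=X[...,2];hsv=cv2.cvtColor(d['pixels'],cv2.COLOR_RGB2HSV)
k=1.5625;u,v=np.meshgrid(np.arange(512)*k,np.arange(384)*k)
m=(u>365)&(u<425)&(v>285)&(v<350)&(Z>.07)&(Z<.09)&(hsv[...,1]<60);print('collar',rect(X[m]),m.sum(),np.median(Z[m]))
s=status.sense();go(s,.5815,.0033,s['tcp_pos'][2],np.radians(78.9))
E
```

```text
t: 4.55
tcp_pos: [0.5078, -0.3058, 0.3542]
tool_rot: [0.097, 0.995, -0.002, 0.002]
force: [0.2, -0.4, -1.8]
finger_gap: 0.263
gripper_force: 59.4
collar (array([ 503.4, -304.1]), array([24.7, 21.4]), 74.9) 390 0.08070718962169016
row [-0.0127  0.3175 -0.001 ] turn -0.0 tilt [ 0.0046 -0.0043 -1.    ]
```

```bash
python3 drive.py '-.002 .05 0 0 .2;-.004 .1 0 0 .2;-.006 .15 0 0 .2;-.008 .2 0 0 .2;-.010 .25 0 0 .2;-.012 .29 0 0 .2;-.0145 .317 0 0 .2;-.0145 .317 0 0 .2;-.0145 .317 0 0 .2'
python3 look.py wrist w3
```

```text
t: 5.45
tcp_pos: [0.5814, 0.0039, 0.3493]
tool_rot: [0.096, 0.995, -0.0, -0.002]
force: [-0.0, 0.0, -1.9]
finger_gap: 0.268
gripper_force: 59.6
[0.58135865 0.0038582  0.34925215] [-0.03352042  0.00566373 -1.91254576] 0.2680870592715848 59.61512625217438
```

View pics/w3.png

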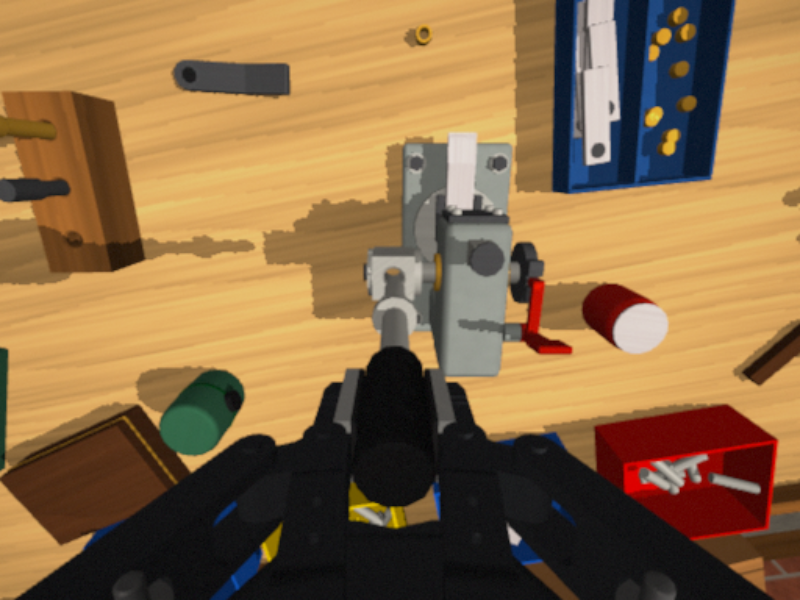

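The bar hangs over the hub, with the collar at (395,314) and the eye at (394,270) just ahead of the bar's tip.

```bash
cat > cmp.py <<'E'
import sys
from h import *
d=dict(np.load(sys.argv[1]+'.npz'));X=cloud(d);Z=X[...,2];hsv=cv2.cvtColor(d['pixels'],cv2.COLOR_RGB2HSV)
k=1.5625;u,v=np.meshgrid(np.arange(512)*k,np.arange(384)*k)
lo,hi=float(sys.argv[2]),float(sys.argv[3])
m=(u>365)&(u<425)&(v>285)&(v<350)&(Z>lo)&(Z<hi)&(hsv[...,1]<60);print('collar',rect(X[m]),X[m].min(0),X[m].max(0),m.sum(),np.median(Z[m]))
m=(u>368)&(u<420)&(v>230)&(v<330)&(abs(Z-.147)<.006);print('hub',rect(X[m]),m.sum())
yp=np.array([.1925,.981]);xp=np.array([.981,-.1925]);P=X[m][:,:2];print('hub px',np.percentile(P@xp,[1,99]),'py',np.percentile(P@yp,[1,50,99]))
m=(u>365)&(u<425)&(v>285)&(v<350)&(Z>lo)&(Z<hi)&(hsv[...,1]<60);P=X[m][:,:2];print('collar px',np.percentile(P@xp,[1,99]),'py',np.percentile(P@yp,[1,50,99]))
m=(u>370)&(u<420)&(v>255)&(v<345)&(hsv[...,1]<60)&(Z>.18)
for a in np.arange(.185,.31,.01):
    Q=X[m&(abs(Z-a)<.005)]
    if len(Q)>5:print(round(a,3),len(Q),'front px',np.percentile(Q[:,:2]@xp,3).round(4),'py',(Q[:,:2]@yp).mean().round(4))
E
python3 cmp.py w3 .245 .26; python3 cmp.py w2 .074 .088|grep px
```

```text
collar (array([576.9,   5.3]), array([25.4, 22.1]), 76.8) [ 0.56568559 -0.00757101  0.24536777] [0.58957656 0.01775297 0.25965239] 417 0.25227690978822975
hub (array([581.6,   3.7]), array([41.2, 36. ]), 79.0) 650
hub px [0.55204351 0.58710623] py [0.09538603 0.11431962 0.13575449]
collar px [0.55413824 0.57457954] py [0.10428929 0.11650347 0.12874353]
0.195 30 front px 0.5595 py 0.1162
0.205 31 front px 0.5594 py 0.1166
0.215 37 front px 0.5595 py 0.1163
0.225 13 front px 0.5597 py 0.1158
0.245 40 front px 0.554 py 0.1166
0.255 377 front px 0.5548 py 0.1163
0.265 67 front px 0.5598 py 0.1162
0.275 76 front px 0.56 py 0.1162
0.285 84 front px 0.5601 py 0.1158
0.295 82 front px 0.56 py 0.1159
0.305 27 front px 0.5602 py 0.116Traceback (most recent call last):
  File "cmp.py", line 8, in <module>
    yp=np.array([.1925,.981]);xp=np.array([.981,-.1925]);P=X[m][:,:2];print('hub px',np.percentile(P@xp,[1,99]),'py',np.percentile(P@yp,[1,50,99]))
                                                                                     ~~~~~~~~~~~~~^^^^^^^^^^^^^
    return _quantile_unchecked(
        a, q, axis, out, overwrite_input, method, keepdims, weights)
    return _ureduce(a,
                    func=_quantile_ureduce_func,
    ...<5 lines>...
                    overwrite_input=overwrite_input,
                    method=method)
    r = func(a, **kwargs)
    result = _quantile(arr,
                       quantiles=q,
    ...<2 lines>...
                       out=out,
                       weights=wgt)
    slices_having_nans = np.isnan(arr[-1, ...])
                                  ~~~^^^^^^^^^
IndexError: index -1 is out of bounds for axis 0 with size 0
```

```bash
python3 drive.py '-.0028 -.0009 0 0 .2;-.0028 -.0009 .01 0 .2;-.0028 -.0009 .02 0 .2;-.0028 -.0009 .03 0 .2;-.0028 -.0009 .036 0 .2;-.0028 -.0009 .042 0 .2;-.0028 -.0009 .048 0 .2;-.0028 -.0009 .055 0 .2;-.0028 -.0009 .055 0 .2'
```

```text
t: 6.4
tcp_pos: [0.5843, 0.0021, 0.2952]
tool_rot: [0.097, 0.995, 0.0, -0.001]
force: [-0.6, -0.6, -1.3]
finger_gap: 0.271
gripper_force: 59.6
```

```bash
python3 drive.py '0 0 .01 0 .2;0 0 .02 0 .2;0 0 .028 0 .2;0 0 .034 0 .2;0 0 .038 0 .2;0 0 .042 0 .2;0 0 .042 0 .2'; python3 look.py wrist w4; python3 cmp.py w4 .145 .165
```

```text
t: 7.1
tcp_pos: [0.5847, 0.002, 0.2538]
tool_rot: [0.097, 0.995, 0.0, -0.0]
force: [0.7, 0.1, -1.4]
finger_gap: 0.267
gripper_force: 59.6
[0.5846929  0.00199876 0.25376978] [ 0.6931274   0.10500995 -1.44608441] 0.2671794747148905 59.6499627828598
collar (array([582.6,   2.8]), array([34.1, 33.4]), 79.4) [ 0.56354404 -0.01609523  0.14567532] [0.60179958 0.02211446 0.16481821] 1030 0.14840110993020483
hub (array([578.4,   3.4]), array([29.4, 29.9]), 78.5) 521
hub px [0.55210564 0.58128784] py [0.0999973  0.11366717 0.12913151]
collar px [0.5546366  0.58720613] py [0.09823334 0.11456861 0.13180248]
0.185 83 front px 0.5639 py 0.1149
0.195 90 front px 0.5639 py 0.115
0.205 65 front px 0.5637 py 0.115
```

```bash
python3 drive.py '0 0 .001 0 .2;0 0 .002 0 .2;0 0 .003 0 .2;0 0 .003 0 .2;0 0 .003 0 .2'
```

```text
t: 7.65
tcp_pos: [0.5853, 0.0019, 0.2526]
tool_rot: [0.097, 0.995, -0.0, 0.001]
force: [-1.5, -0.0, 6.8]
finger_gap: 0.264
gripper_force: 60.4
```

```bash
python3 drive.py '0 0 .003 0 .2;0 0 .003 0 .2;0 0 .002 0 1;0 0 .002 0 1;0 0 .002 0 1;0 0 .002 0 1;0 0 -.03 0 1;0 0 -.07 0 1;0 0 -.1 0 1;0 0 -.1 0 1'; python3 look.py wrist w5
python3 - <<'E'
from h import *
d=dict(np.load('w5.npz'));X=cloud(d);Z=X[...,2];hsv=cv2.cvtColor(d['pixels'],cv2.COLOR_RGB2HSV)
xp=np.array([.981,-.1925]);yp=np.array([.1925,.981])
k=1.5625;u,v=np.meshgrid(np.arange(512)*k,np.arange(384)*k)
m=(u>330)&(u<460)&(v>200)&(v<560)&(hsv[...,2]<70)&(abs(Z-.28)<.012);print('top',rect(X[m]),np.median(Z[m]),m.sum())
m=(hsv[...,0]%174<8)&(hsv[...,1]>150)&(Z>.14)&(Z<.24)&(X[...,1]>.06)&(X[...,1]<.14)&(X[...,0]>.55)&(X[...,0]<.68)
P=X[m];A=np.c_[P[:,:2]@xp,P[:,:2]@yp,P[:,2]]
for a in np.arange(.15,.22,.01):
    Q=A[abs(A[:,2]-a)<.005]
    if len(Q):print(round(a,2),len(Q),np.percentile(Q,[3,97],0)[:,:2].round(4).tolist())
E
```

```text
t: 8.65
tcp_pos: [0.5875, 0.0015, 0.356]
tool_rot: [0.097, 0.995, -0.0, 0.005]
force: [0.8, 0.4, -0.0]
finger_gap: 1.001
gripper_force: 0.0
[0.58745095 0.00153552 0.3560418 ] [ 0.80380306  0.44508679 -0.01264142] 1.001278902101681 0.0
top (array([582.3,   2.2]), array([21.8, 22.8]), 76.7) 0.28044558415150567 697
0.15 9 [[0.5822, 0.2194], [0.6093, 0.2233]]
0.16 56 [[0.5676, 0.2198], [0.6183, 0.2227]]
0.17 263 [[0.5679, 0.2202], [0.6106, 0.2282]]
0.18 9 [[0.606, 0.2198], [0.6088, 0.2241]]
0.19 21 [[0.604, 0.2132], [0.6078, 0.2258]]
0.2 41 [[0.6018, 0.2129], [0.6072, 0.2305]]
0.21 127 [[0.6006, 0.2132], [0.6053, 0.2336]]
0.22 1 [[0.602, 0.2314], [0.602, 0.2314]]
```

View pics/w5.png

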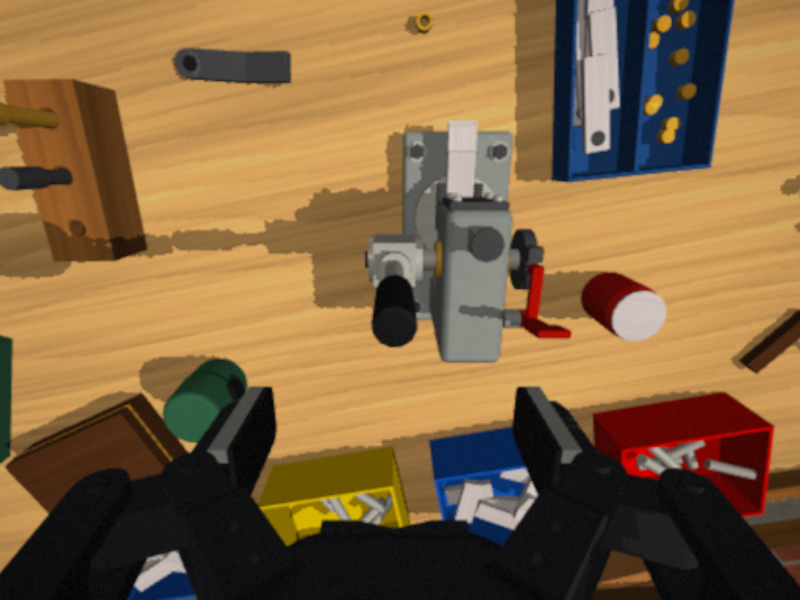

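The bar is seated with its top at z=0.280, at (395,325) in the picture. The red tab is at (550,332).

```bash
python3 drive.py '.004 .05 0 0 0;.008 .09 0 0 0;.008 .1114 0 0 0;.008 .1114 0 0 0;.008 .1114 .04 0 0;.008 .1114 .08 0 0;.008 .1114 .115 0 0;.008 .1114 .135 0 0;.008 .1114 .144 0 0;.008 .1114 .144 0 0;.008 .1114 .144 0 0'; python3 look.py wrist w6
```

```text
t: 9.8
tcp_pos: [0.5991, 0.1123, 0.2079]
tool_rot: [0.097, 0.995, -0.0, 0.001]
force: [0.2, 0.4, 0.9]
finger_gap: -0.001
gripper_force: 0.0
[0.59907844 0.11234083 0.20785275] [0.19149444 0.43313313 0.93178281] -0.0011064409882422046 0.0
```

View pics/w6.png

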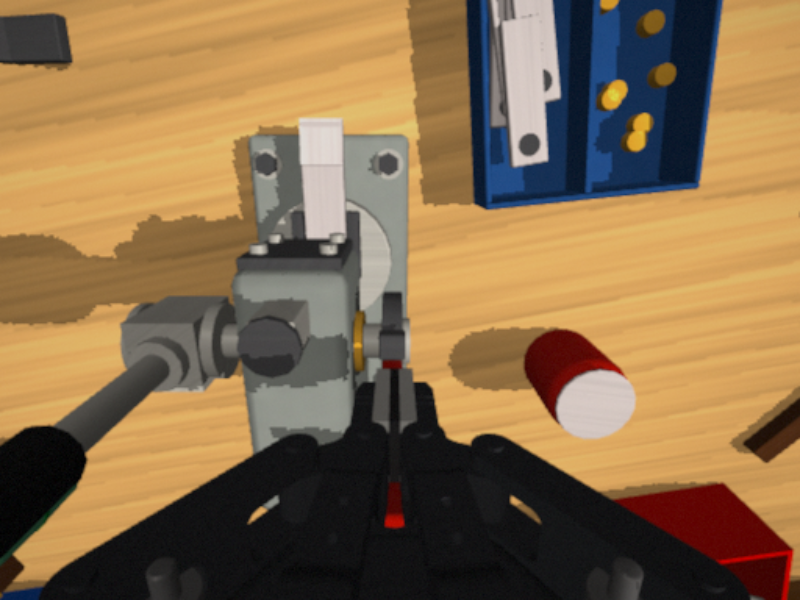

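The shut fingers stand in front of the tab, which shows behind them at (395,515). The space in front of them is free.

```bash
python3 drive.py '-.01 0 0 0 0;-.02 0 0 0 0;-.028 0 0 0 0;-.036 0 0 0 0;-.044 0 0 0 0;-.05 0 .001 0 0;-.056 0 .002 0 0;-.062 0 .004 0 0;-.066 0 .005 0 0;-.066 0 .005 0 0'
python3 - <<'E'
from h import *
from station import manip, optics, workorder, status
d=optics.snapshot('top');X=cloud(d);Z=X[...,2];hsv=cv2.cvtColor(d['pixels'],cv2.COLOR_RGB2HSV)
xp=np.array([.981,-.1925]);yp=np.array([.1925,.981])
m=(hsv[...,0]%174<8)&(hsv[...,1]>150)&(Z>.13)&(Z<.24)&(X[...,1]>.06)&(X[...,1]<.14)&(X[...,0]>.55)&(X[...,0]<.72)
P=X[m];A=np.c_[P[:,:2]@xp,P[:,:2]@yp,P[:,2]];print(len(A),np.percentile(A,[2,50,98],0).round(4).tolist())
E
```

```text
t: 10.85
tcp_pos: [0.6643, 0.0998, 0.2019]
tool_rot: [0.097, 0.995, -0.0, 0.001]
force: [-0.0, 0.0, 0.3]
finger_gap: 0.004
gripper_force: 0.0
14 [[0.594, 0.2231, 0.1893], [0.599, 0.2247, 0.1958], [0.6067, 0.2258, 0.1998]]
```

```bash
python3 drive.py '-.004 0 0 0 0;-.008 0 0 0 0;-.011 0 0 0 0;-.011 0 0 0 0'; python3 drive.py '-.003 0 0 0 0;-.003 0 0 0 0' |grep -E 'force|pos'
```

```text
t: 11.3
tcp_pos: [0.6749, 0.0979, 0.2025]
tool_rot: [0.097, 0.995, 0.0, 0.001]
force: [0.4, 0.2, -0.4]
finger_gap: -0.001
gripper_force: 0.2
tcp_pos: [0.6772, 0.0974, 0.2024]
force: [-2.1, 0.8, 0.5]
gripper_force: 0.7
```

```bash
python3 drive.py '-.002 0 0 0 0;-.004 0 0 0 0;-.004 0 0 0 0' |grep -E 'force|pos'; python3 drive.py '.02 0 -.02 0 0;.03 0 -.06 0 0;.03 0 -.1 0 0;.03 0 -.15 0 0;.03 0 -.155 0 0;.03 0 -.155 0 0' ; python3 look.py wrist w7;  python3 - <<'E'
from h import *
d=dict(np.load('w7.npz'));X=cloud(d);Z=X[...,2];hsv=cv2.cvtColor(d['pixels'],cv2.COLOR_RGB2HSV)
xp=np.array([.981,-.1925]);yp=np.array([.1925,.981])
m=(hsv[...,0]%174<8)&(hsv[...,1]>150)&(Z>.13)&(Z<.24)&(X[...,1]>.06)&(X[...,1]<.14)&(X[...,0]>.55)&(X[...,0]<.74)
P=X[m];A=np.c_[P[:,:2]@xp,P[:,:2]@yp,P[:,2]];print(len(A))
for a in np.arange(.58,.7,.01):
    Q=A[abs(A[:,0]-a)<.005]
    if len(Q):print(round(a,2),len(Q),np.percentile(Q,[3,97],0)[:,1:].round(4).tolist())
E
```

```text
tcp_pos: [0.6776, 0.0973, 0.2023]
force: [-9.9, 0.6, 5.8]
gripper_force: 5.0
t: 12.4
tcp_pos: [0.6531, 0.1023, 0.3604]
tool_rot: [0.097, 0.995, 0.0, 0.004]
force: [-0.6, 0.5, 0.1]
finger_gap: 0.002
gripper_force: 0.0
[0.65309917 0.10227328 0.36036897] [-0.63248126  0.48489189  0.13183295] 0.0015102858107048332 0.0
639
0.6 51 [[0.2208, 0.1938], [0.2285, 0.1986]]
0.61 59 [[0.2208, 0.1949], [0.2285, 0.2013]]
0.62 19 [[0.2216, 0.1736], [0.2281, 0.1898]]
0.63 61 [[0.2201, 0.1631], [0.2288, 0.1686]]
0.64 74 [[0.2202, 0.1685], [0.2288, 0.176]]
0.65 154 [[0.2142, 0.1759], [0.2347, 0.1838]]
0.66 189 [[0.2143, 0.1829], [0.2359, 0.1908]]
0.67 32 [[0.2142, 0.1872], [0.2346, 0.1904]]
```

View pics/w7.png

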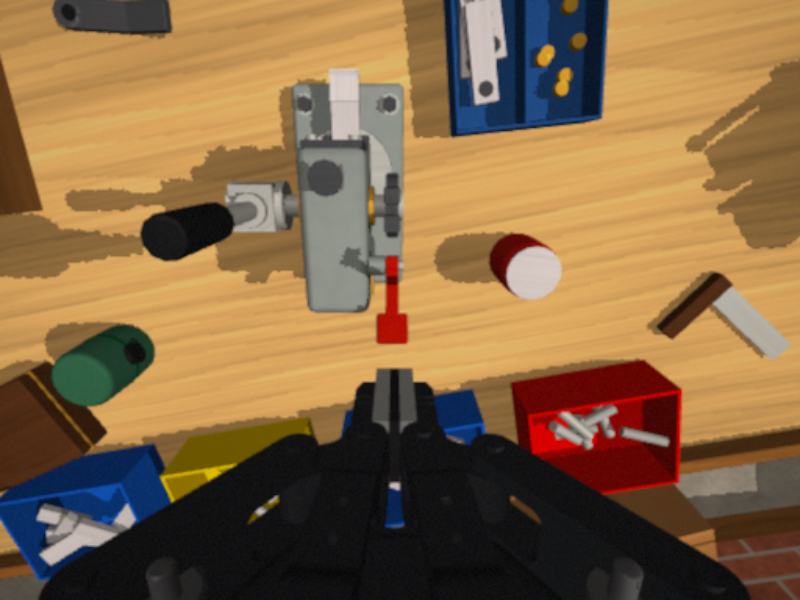

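The catch lies fully back, its tab at (392,328). The bar still stands in the hub at (187,230).

```bash
python3 drive.py '.02 -.03 0 0 1;.035 -.07 0 0 1;.0504 -.112 0 0 1;.0504 -.112 0 0 1;.0504 -.112 0 0 1;.0504 -.112 0 0 1'
python3 - <<'E'
from h import *
from station import manip, optics, workorder, status
go(status.sense(),.582,.002,.250,np.radians(78.9))
E
```

```text
t: 13.05
tcp_pos: [0.5807, 0.0027, 0.3561]
tool_rot: [0.097, 0.995, 0.0, -0.001]
force: [-0.0, 0.5, 0.2]
finger_gap: 0.994
gripper_force: 0.0
row [-0.0016 -0.0005  0.1061] turn 0.0 tilt [-1.5e-03  8.0e-04 -1.0e+00]
```

```bash
python3 drive.py '-.0016 -.0005 .04 0 1;-.0016 -.0005 .08 0 1;-.0016 -.0005 .1 0 1;-.0016 -.0005 .106 0 1;-.0016 -.0005 .106 0 .2;-.0016 -.0005 .106 0 .2;-.0016 -.0005 .106 0 .2;-.0016 -.0005 .106 0 .2;-.0016 -.0005 .106 0 .2' 50
python3 drive.py '.0122 0 .0006 0 .2;.0243 0 .0024 0 .2;.0362 0 .0055 0 .2;.0477 0 .0097 0 .2;.0477 0 .0097 0 .2'
```

```text
t: 13.95
tcp_pos: [0.5827, 0.0017, 0.2527]
tool_rot: [0.097, 0.995, 0.0, 0.001]
force: [0.3, 0.9, 2.4]
finger_gap: 0.27
gripper_force: 48.8
t: 14.45
tcp_pos: [0.5384, 0.0105, 0.2444]
tool_rot: [0.097, 0.995, 0.0, 0.006]
force: [3.2, 0.3, 6.7]
finger_gap: 0.271
gripper_force: 50.4
```

```bash
python3 drive.py '.0055 0 .0026 0 .2;.011 0 .0053 0 .2;.0163 0 .0085 0 .2;.0215 0 .0117 0 .2;.0264 0 .0154 0 .2;.0312 0 .0191 0 .2;.0358 0 .0232 0 .2;.0402 0 .0275 0 .2;.0402 0 .0275 0 .2'
```

```text
t: 15.35
tcp_pos: [0.4998, 0.0178, 0.2178]
tool_rot: [0.097, 0.995, -0.0, 0.006]
force: [1.6, 1.2, 14.3]
finger_gap: 0.27
gripper_force: 50.1
```

```bash
python3 drive.py '.0041 0 .0045 0 .2;.0081 0 .0092 0 .2;.0117 0 .0141 0 .2;.0152 0 .0191 0 .2;.0184 0 .0244 0 .2;.0184 0 .0244 0 .2;.0184 0 .0244 0 .2'
cat > ang.py <<'E'
from station import manip, optics, workorder, status
import numpy as np
s=status.sense();p=s['tcp_pos'];a=.5698-(p[0]*.981-.1925*p[1]);b=p[2]-.128
print('theta',np.arctan2(a,b),'r',np.hypot(a,b),s['force'],s['tau'])
E
python3 ang.py
```

```text
t: 16.05
tcp_pos: [0.4814, 0.0215, 0.1926]
tool_rot: [0.097, 0.995, -0.0, 0.005]
force: [0.9, 2.0, 13.3]
finger_gap: 0.265
gripper_force: 50.7
theta 1.0047142347258045 r 0.12052424966908278 [ 0.91829698  2.04457913 13.25161725] [ -1.02493498 -27.89784014  -9.00069416  -0.35401921   0.46937836
   0.17344206]
```

```bash
python3 drive.py '.0015 0 .0025 0 .2;.003 0 .005 0 .2;.003 0 .005 0 .2;.003 0 .005 0 .2'; python3 ang.py; python3 look.py side s8
python3 - <<'E'
import cv2
i=cv2.imread('pics/s8.png')[200:400,280:480];cv2.imwrite('pics/s8c.png',cv2.resize(i,(600,600),interpolation=cv2.INTER_CUBIC))
E
```

```text
t: 16.45
tcp_pos: [0.4787, 0.022, 0.1877]
tool_rot: [0.097, 0.995, -0.0, 0.006]
force: [0.7, 1.2, 12.4]
finger_gap: 0.267
gripper_force: 50.8
theta 1.0515942161485403 r 0.12031589249837686 [ 0.73812962  1.24439752 12.44506445] [ -0.97346216 -27.72623777  -8.56192946  -0.33827718   0.55897046
   0.16088067]
[0.47867053 0.02200466 0.18769925] [ 0.73812962  1.24439752 12.44506445] 0.26730241375079306 50.81341624259949
```

View pics/s8c.png

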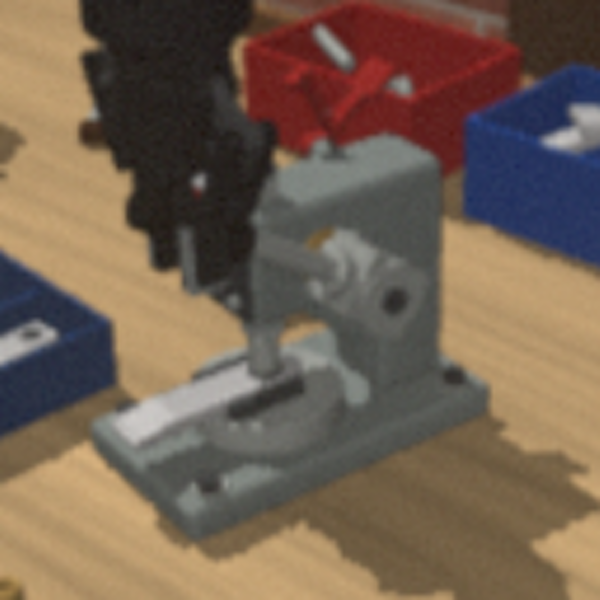

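The crop shows the bar pulled over at left of centre and the hub turned forward. The ram at (265,350) is down on the tongue. I'll push until the stop shows in the force.

```bash
python3 drive.py '.0015 0 .0025 0 .2;.003 0 .005 0 .2;.003 0 .005 0 .2;.003 0 .005 0 .2' 80; python3 ang.py; python3 look.py wrist w9
```

```text
t: 16.9
tcp_pos: [0.4764, 0.0227, 0.1828]
tool_rot: [0.096, 0.995, -0.0, 0.006]
force: [0.5, 2.8, 11.2]
finger_gap: 0.259
gripper_force: 81.7
theta 1.0967314576242644 r 0.12011172765631029 [ 0.47516896  2.76541328 11.15785324] [ -1.8316213  -27.45917737  -7.83735931  -0.38866899   0.78805452
   0.53433873]
[0.47636074 0.02273089 0.1828318 ] [ 0.47516896  2.76541328 11.15785324] 0.2587334471539425 81.68288826942444
```

View pics/w9.png

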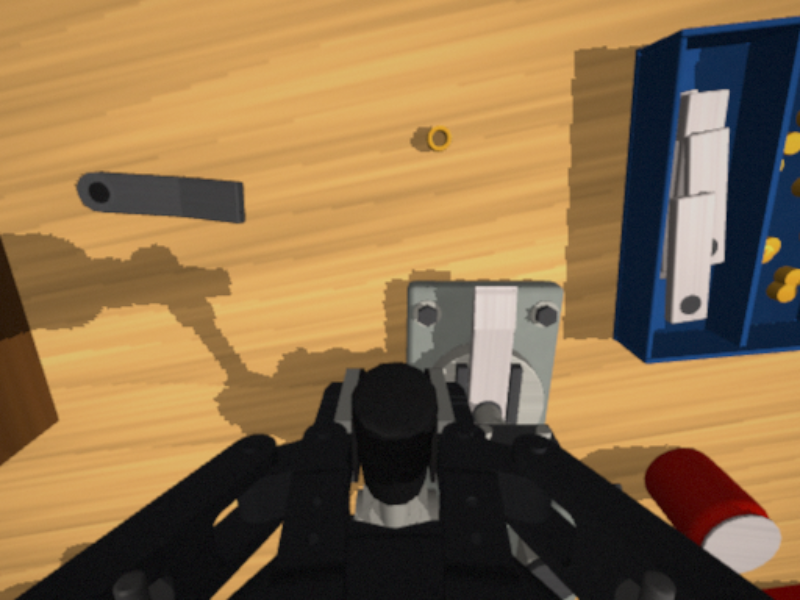

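The wrist view shows the grip firmly held at (395,430), with the tongue and ram nose at (487,410). I'll check the ram's height by depth.

Run:
```python
from h import *
from station import manip, optics, workorder, status
xp=np.array([.981,-.1925]);yp=np.array([.1925,.981])
t=dict(np.load('top.npz'));s=dict(np.load('side.npz'));w1=dict(np.load('w1.npz'))
n={'top0':t,'top1':optics.snapshot('top'),'side0':s,'side1':optics.snapshot('side'),'w1':w1,'w9':dict(np.load('w9.npz'))}
np.savez('s10.npz',**n['side1'])
for k,d in n.items():
    X=cloud(d);A=np.stack([X[...,:2]@xp,X[...,:2]@yp,X[...,2]],-1)
    # ram near py .178+-.01, front of head
    m=(abs(A[...,1]-.178)<.008)&(A[...,0]>.51)&(A[...,0]<.56)&(A[...,2]>.165)&(A[...,2]<.2)
    P=A[m];print(k,len(P),np.percentile(P[:,2],[10,50,90,98]).round(4) if len(P) else '',P.mean(0).round(3) if len(P) else '')
```

```text
top0 93 [0.1867 0.1891 0.1912 0.192 ] [0.548 0.178 0.189]
top1 88 [0.1739 0.1761 0.1775 0.1785] [0.548 0.178 0.176]
side0 69 [0.1682 0.1818 0.1899 0.1907] [0.543 0.177 0.181]
side1 8 [0.166  0.1708 0.1766 0.177 ] [0.553 0.172 0.171]
w1 400 [0.1734 0.1896 0.1906 0.1911] [0.545 0.177 0.187]
w9 335 [0.1682 0.1761 0.1769 0.1772] [0.541 0.176 0.174]
```

The ram is down 13.2 mm of 14, so the bush isn't quite home. I'll push a little further.

```bash
python3 drive.py '.001 0 .0025 0 .2;.002 0 .005 0 .2;.003 0 .0075 0 .2;.003 0 .0075 0 .2;.003 0 .0075 0 .2'; python3 ang.py
cat > ram.py <<'E'
from h import *
from station import manip, optics, workorder, status
xp=np.array([.981,-.1925]);yp=np.array([.1925,.981])
d=optics.snapshot('top');X=cloud(d);A=np.stack([X[...,:2]@xp,X[...,:2]@yp,X[...,2]],-1)
m=(abs(A[...,1]-.178)<.008)&(A[...,0]>.51)&(A[...,0]<.56)&(A[...,2]>.165)&(A[...,2]<.2)
print(np.percentile(A[m][:,2],[10,50,90]).round(4))
E
python3 ram.py
```

```text
t: 17.55
tcp_pos: [0.4731, 0.0225, 0.1749]
tool_rot: [0.098, 0.995, -0.001, 0.006]
force: [2.5, -1.5, 9.8]
finger_gap: 0.261
gripper_force: 86.7
theta 1.1676700224766885 r 0.11958824308651575 [ 2.51905486 -1.45669347  9.79131767] [  0.83202112 -28.69410753  -7.70093769  -0.0440655    0.75681377
  -0.33440511]
[0.1738 0.1753 0.1769]
```

```bash
python3 drive.py '.0005 0 .002 0 .2;.001 0 .004 0 .2;.0015 0 .006 0 .2;.0015 0 .006 0 .2;.0015 0 .006 0 .2'; python3 ang.py; python3 ram.py
```

```text
t: 18.1
tcp_pos: [0.472, 0.023, 0.1691]
tool_rot: [0.097, 0.995, -0.0, 0.006]
force: [1.9, 0.4, 15.1]
finger_gap: 0.261
gripper_force: 93.0
theta 1.2169816811965841 r 0.11859414547002312 [ 1.92451522  0.36584    15.14772516] [ -0.07198312 -28.38239014  -6.97026417  -0.18547127   0.69035551
  -0.03349202]
[0.1729 0.1743 0.1761]
```

```bash
python3 drive.py '.0005 0 .002 0 .2;.001 0 .004 0 .2;.001 0 .005 0 .2;.001 0 .005 0 .2;.001 0 .005 0 .2'; python3 ang.py; python3 ram.py
```

```text
t: 18.65
tcp_pos: [0.4696, 0.0234, 0.164]
tool_rot: [0.097, 0.995, -0.0, 0.004]
force: [0.7, 1.2, 13.1]
finger_gap: 0.262
gripper_force: 82.7
theta 1.2638262384453254 r 0.11915012694703363 [ 0.72015643  1.24299989 13.06546082] [  0.13073187 -27.25348771  -7.75093853  -0.03679259   0.07161523
  -0.11271687]
[0.1725 0.1746 0.1766]
```

```bash
python3 drive.py '0 0 0 0 .2;0 0 0 0 .2;0 0 0 0 .2;0 0 0 0 .2;0 0 0 0 .2;0 0 0 0 .2;0 0 0 0 .2;0 0 0 0 .2;0 0 0 0 .2;0 0 0 0 .2'; python3 ang.py; python3 ram.py; python3 look.py side s11
python3 - <<'E'
import cv2
i=cv2.imread('pics/s11.png')[200:400,280:480];cv2.imwrite('pics/s11c.png',cv2.resize(i,(600,600),interpolation=cv2.INTER_CUBIC))
E
```

```text
t: 19.7
tcp_pos: [0.4697, 0.0233, 0.1641]
tool_rot: [0.097, 0.995, -0.0, 0.005]
force: [-0.5, 0.2, 13.1]
finger_gap: 0.257
gripper_force: 82.6
theta 1.2633177973482035 r 0.11913262403624518 [-0.52008288  0.20621369 13.12710077] [  0.09968489 -27.3366183   -7.75692701  -0.03548731   0.07721508
  -0.10736329]
[0.1728 0.1745 0.1761]
[0.4696471  0.02335466 0.16403043] [-0.12751241  0.84185208 16.79665041] 0.26118355334428534 83.5968267917633
```

View pics/s11c.png

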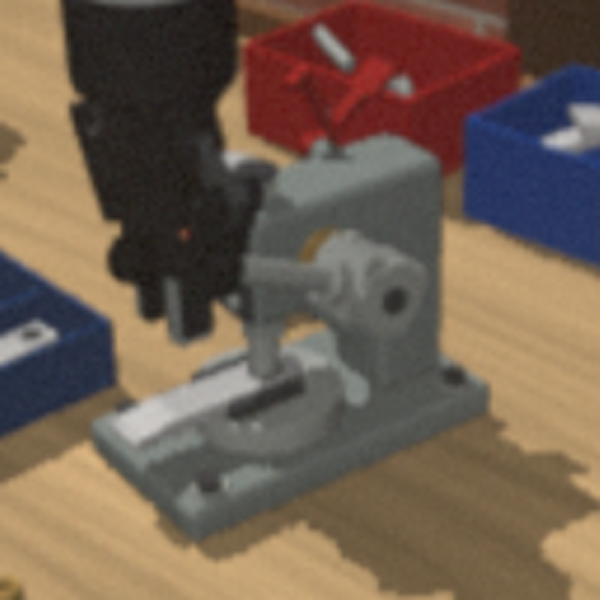

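The crop shows the bar's shaft at (285,270) with the collar on the hub at (330,270). The ram is down at (268,355) and the catch is back at (345,90). The force is steady at 13 N or more and the ram no longer moves, so I'm handing in.

```bash
python3 -c "
from station import manip, optics, workorder, status
print(workorder.sign_off())"
```

```text
the job is handed in; nothing more can be done
None
```

I handed the job in with the bar in the eye, its collar on the hub, the catch fully back and the lever held down. The ram is about 14.5 mm down and no longer moving, so I take the bush as home; the hand-in returned no verdict.

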